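# Clamp the tile press and hold its die plate on the balance

### The arm

A 6-joint arm with a two-finger parallel gripper is mounted at the origin on the work surface. World frame = base frame: x ahead of the robot, y to its left, z up, the work surface at z = 0. Lengths are in m, angles in rad, forces in N, time in s.
With the tool pointing down it reaches from about 0.275 to 0.725 m from the base axis. Payload 5.6 kg.
Tool frame: the origin (TCP) lies on the centre line of the jaws, within the pads' length; the fingertips stand 19 mm ahead of it and the grasp point (between the pads) is the TCP (arm.tcp_to_tips is the distance from the TCP to the fingertips, in m); z points along the fingers, y is the line along which they close (so a half turn about z gives the same grasp; the last joint's range is limited). The gripper opens to 85 mm and grips with 20 to 120 N. Pads are 22 mm wide; open, the fingers measure 114 mm over their backs; the gripper's body (76 mm by 85 mm) begins 54 mm behind the grasp point. The pads swing forward as they close: fully open they stand 13 mm farther back than shut.
Start: joints at [1.629, 0.255, 0.108, 0, -1.424, -0.285], TCP at [0.124, 0.536, 0.25] pointing down, gripper open.
Joint ranges: [-2.95, 2.95], [-1.21, 1.97], [-1.09, 1.5], [-2.87, 1.71], [-2.94, -0.07], [-3.05, 3.05]. Speed limits (rad/s): [2.57, 2.57, 3.14, 3.14, 3.14, 3.14].

### API

Orientations are given as a unit quaternion [x, y, z, w].
In Python, from cell import arm gives the robot as it stands.
- The arm moves only by the tool carry_out, never from a script. Its argument "plan" is text: rows parted by semicolons, each of 7 numbers parted by spaces: the turn, a rotation vector about the tool's x, y, z in a scale on which 1.0 is 360 degrees, then the shift along the tool's x, y, z in parts of the range, where 1.0 means 1 m, then the finger opening in m, from 0 to 0.0854. In form: ax ay az x y z gripper; .... A call has 1 to 12 rows; each row is the pose to reach, as a shift and turn from the pose commanded when the call began, along the tool's axes at that moment; what a row does not reach only later rows make up. A row lasts 1/8 s, in which the tool goes at most 62.5 mm and 10.7 degrees, less where a joint would pass 70% of its speed; a pose out of reach is approached as far as the arm can. No shift or turn number may pass 1 either way. A call with a gripper value outside its range is refused whole. The fingers move at their own pace and stop on an object; "newtons" is the grip in N (left out, the last holds). Time passes only in rows, so rows that repeat a pose let the fingers close. It gives the time, the measured TCP pose, the force, the opening and the grip force at its end, in the units of the state.
- arm.read_state(): the state, without advancing time (a new reading comes with each control period).
- arm.get_image(name): name is "side" or "top" or "wrist"; returns the picture (384x512x3 uint8, red, green, blue); there is no depth.
- arm.get_calibration(name): a dict with "K" (3x3 intrinsics, pixels), "extrinsics" (4x4, takes a point from world to camera coordinates). Camera axes: x right, y down, z forward; pixel columns grow to the right and rows downward; lengths in m; the calibration is good to about 2 mm. The wrist camera is an equidistant fisheye: a pixel r from the principal point sees the ray r / f radians off the axis. A picture is of the moment at which its call begins: read the wrist's pose just before it. get_calibration takes no time and is no camera call; for the wrist camera it gives the pose at the moment of the call.
- arm.hand_in(): hands the job in; it is judged then, once.
The state is a dict: "clock": time; "q": joint angles; "qvel": joint speeds; "effort": joint torques, N m; "eef_pos": TCP position; "tcp_rot": TCP orientation; "contact_force": force on the tool from outside, world axes, zero at the start; "torque": the same for the moment, N m; "width": finger opening in m; "finger_force": force on a finger pad.
Only numpy, scipy, OpenCV 4.12 (cv2) and the standard library are available. Lean on these libraries where they do the work, as an engineer would, in place of code of your own. Each camera call takes 0.05 s, during which the arm holds its last target. There are 200 camera calls.

### The job

Clamp the wooden tile press to the bench by turning the crank of the green screw clamp clockwise until its jaw is tight on the press's side board, and leave it tight. Then take the red ball of the hinged die plate, swing the plate up to its over-centre balance point, a little past upright, and finish while still gripping the ball and holding the plate there, so that the plate falls neither way while I brush out the mould with both hands. Do not lift the plate before the press is clamped, do not drop it or let it fall over backwards, do not shift the press, and leave the mug, jar and tub alone.

Things in the scene. Friction and masses are not known exactly. Their poses are not given: they have to be found in the camera images.
- clamp: green steel screw clamp, fixed to the bench. Origin on the bench straight below the vertical screw axis. A post 130 mm tall (34 x 30 mm) stands 90 mm to its -y side; an arm at 108 to 130 mm height (34 mm wide in x) runs from the post to the screw and ends in a 40 mm round boss at 104 to 134 mm height
- jaw: steel disc, 36 mm diameter, 12 mm thick, at the foot of the screw; origin at the centre of its underside. Slides down 12 mm per clockwise turn of the crank; starts 9 to 14 mm above the press's side board (top 20 mm above the bench). Once it meets the board the crank turns ever harder, some 13 N at the knob per rad; let go, it springs back to 0.2 rad past contact and stays tight there by friction
- crank (a joint): angle of the crank (rad), growing clockwise seen from above, which lowers the jaw: underside height = 0.034 - 0.00191 x angle (m). At 0 the arm points along the clamp's +x. Starts between 0 and 2.5; the jaw meets the board at about 7.3 (0.8 to 1.2 turns). Half a radian beyond contact is plenty. Turning takes about 3 N at the knob before contact
- crank_axis (a point): point on the screw axis at the height of the middle of the crank's knob (175 mm above the bench); the knob circles round it at 45 mm
- knob_grip (a point): middle of the crank's black upright knob, 22 mm diameter, 42 mm tall (154 to 196 mm above the bench), which spins freely on its pin, so it can be held from above in a gripper of constant yaw. The steel crank arm (16 mm wide, top at 153 mm) is right below it
- press: loose wooden tile press, 2.5 kg: a 130 x 130 mm mould box 50 mm tall, with a side board 20 mm thick and 90 mm wide that reaches to 190 mm from the origin along the press's -y, under the clamp's jaw. Origin: centre of the box's underside on the bench; z up. The die plate's hinge runs along its y, at its far (+x) edge
- leaf (a joint): angle of the hinged die plate (rad): 0 closed, flat on the box; 1.57 upright; 2.6 fallen over backwards. A 110 x 110 x 14 mm board with a heavy plaster die (80 x 80 x 25 mm) on its underside, 0.6 kg in all, nearly free hinge, no stay. Because of the die it balances at 1.74 rad (10 degrees past upright): short of that it falls shut, beyond that over backwards
- leaf_hinge (a point): middle of the plate's hinge line, 57 mm above the bench, at x = +60 mm of the press; the plate turns about the press's y axis, its ball edge rising and going to +x
- ball: red ball, 30 mm diameter, on a 10 mm thick stem (15 mm free) at the middle of the plate's free edge; origin at its centre, 145 mm from the hinge line; closed, it is 57 mm above the bench and 85 mm to the press's -x of its origin. It swivels freely on the stem about the hinge's direction, so the gripper may stay pointing down all the way (fingers on its +y and -y sides)
- mug: bystander: green mug, 76 mm diameter, 85 mm tall, origin at the centre of its foot
- jar: bystander: blue jar with white cap, 60 mm diameter, 75 mm tall, origin at the centre of its foot
- tub: bystander: white plastic tub with lid, 110 x 80 x 45 mm, origin at the centre of its underside
Not all that is in view belongs to the job. What is meant by the clamp is not blue or purple, and is the larger of those in its own colour.

How it is judged:
On the way, in this order (a step that is already met when the one before it is completed fails the run):
1. the clamp's jaw presses on the press (contact force between jaw and press above 8 N), for 0.3 s.
2. the plate is on its balance point, held by the ball (value of joint leaf between 1.67 and 1.81 rad and contact force between the fingers and ball above 1 N), for 0.2 s.
At the end, for the whole second after the job is handed in: The plate stands still within 0.07 rad (4 degrees) of its balance point of 1.74 rad with the fingers on its red ball (over 1 N), the jaw presses on the press with over 8 N, the press lies within 15 mm and the mug, jar and tub within 20 mm of where they were (all of step 2 and velocity of joint leaf between -0.08 and 0.08 rad/s and contact force between jaw and press above 8 N and distance of press from where it was at the start of the episode below 0.015 m and distance of each of mug, jar, tub from where it was at the start of the episode below 0.02 m); the arm keeps its last pose, push and grip.
It fails at once if the plate is lifted while the press is not clamped (value of joint leaf above 0.15 rad and contact force between jaw and press below 3 N).
It fails at once if the plate falls over backwards (value of joint leaf above 2.2 rad).
It fails at once if the plate is dropped (velocity of joint leaf below -3 rad/s or velocity of joint leaf above 5 rad/s).
It fails at once if the press is shifted (distance of press from where it was at the start of the episode above 0.02 m).
It fails at once if a bystander is disturbed (distance of any of mug, jar, tub from where it was at the start of the episode above 0.03 m).
It also fails if it takes over 58 s, if anything falls off the work surface, if the arm or the gripper's body presses on something with over 40 N, if the wrist force passes 120 N, or if a joint passes its speed limit or range.

## Working session

There is one attempt and no reset: what is moved stays moved. The work goes in short steps, Python scripts to look and compute and a tool call to move; the robot and the scene stay as the last step left them, time stands still between calls to the robot, and variables do not carry over. Pictures are saved under pics/ and viewed, at most 10 in all, crops included, and the job is handed in when it is done.

Besides the shell and the picture viewer there is one more tool, called as name(argument=value, ...) on one line, values as JSON. carry_out: Moves the arm, as the interface text tells. Its arguments: {"type":"object","properties":{"plan":{"type":"string"},"newtons":{"type":"number"}},"required":["plan"]}

```bash
mkdir -p pics
cat > h.py <<'E'
import numpy as np, cv2
from cell import arm
def snap(n,f):
    c=arm.get_calibration(n); im=arm.get_image(n); cv2.imwrite(f'pics/{f}.png',im[:,:,::-1]); return im,c
def ray(c,u,v,fish=False):
    K=np.array(c['K']);E=np.array(c['extrinsics']);R=E[:3,:3];o=-R.T@E[:3,3]
    x=(u-K[0,2])/K[0,0];y=(v-K[1,2])/K[1,1]
    if fish:
        r=np.hypot(x,y); s=np.sin(r)/r if r>1e-9 else 1; d=np.array([x*s,y*s,np.cos(r)])
    else: d=np.array([x,y,1.])
    d=R.T@d; return o,d/np.linalg.norm(d)
def atz(c,u,v,z,fish=False):
    o,d=ray(c,u,v,fish); return o+d*(z-o[2])/d[2]
def tri(rs):
    A=0;b=0
    for o,d in rs:
        P=np.eye(3)-np.outer(d,d);A=A+P;b=b+P@o
    p=np.linalg.solve(A,b); return p,[np.linalg.norm((np.eye(3)-np.outer(d,d))@(p-o)) for o,d in rs]
E
python3 - <<'E'
from h import *
import pickle
s={}
ims=[]
for n in("side","top","wrist"):
    im,c=snap(n,n+'0');s[n]=c;ims.append(im)
pickle.dump(s,open('cal.pkl','wb'))
cv2.imwrite('pics/st.png',cv2.resize(np.hstack(ims[:2]),(800,300))[:,:,::-1])
st=arm.read_state();print(st['eef_pos'],st['tcp_rot'],st['contact_force'],arm.tcp_to_tips)
print({n:np.round(ray(s[n],256,192)[0],3) for n in s})
E
```

```text
[0.12356262 0.53559922 0.24959399] [ 9.93576642e-01 -1.13158846e-01 -3.09769690e-05  7.28379700e-04] [0.59432531 0.17986179 0.12418505] 0.019
{'side': array([ 0.203, -0.699,  0.682]), 'top': array([ 0.505, -0.035,  1.23 ]), 'wrist': array([0.188, 0.521, 0.373])}
```

View pics/top0.png

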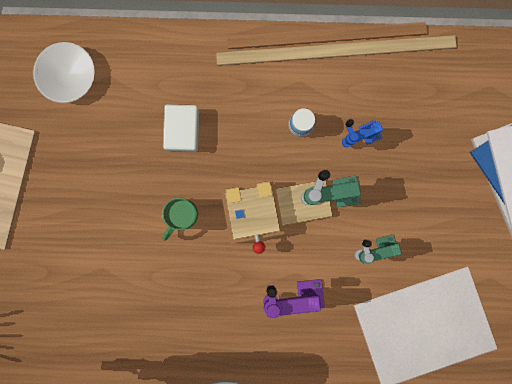

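View pics/side0.png

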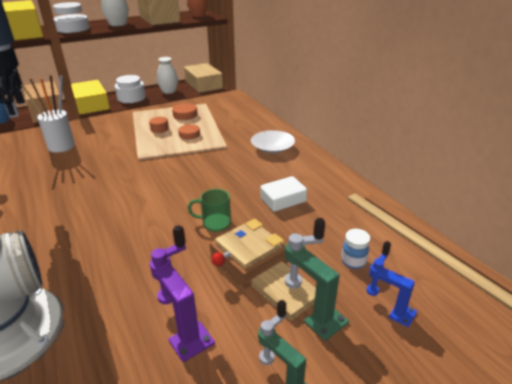

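Top view: there are four clamps, blue at (362,135), purple at (295,300), large green at (335,190) and small green at (378,250). The large green one is meant, since it is the larger green and its jaw is over the press's side board. I'll confirm that in an enlarged crop.

Run:
```python
import cv2,numpy as np
a=cv2.imread('pics/top0.png')[160:270,220:370]; b=cv2.imread('pics/side0.png')[205:345,200:350]
a=cv2.resize(a,None,fx=5,fy=5,interpolation=cv2.INTER_CUBIC); b=cv2.resize(b,None,fx=4,fy=4,interpolation=cv2.INTER_CUBIC)
cv2.imwrite('pics/ctop.png',a); cv2.imwrite('pics/cside.png',b)
```

```text
(no output)
```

View pics/ctop.png

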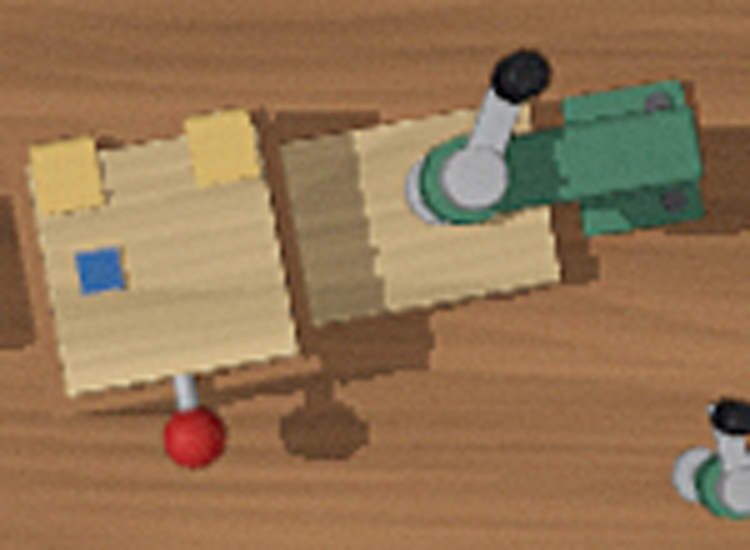

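View pics/cside.png

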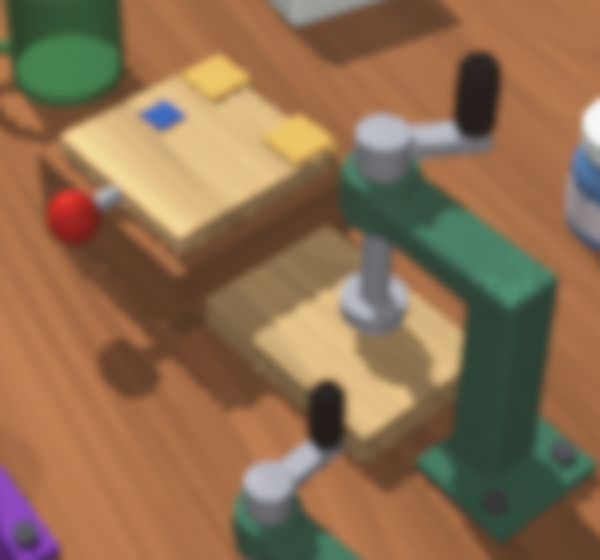

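Run:
```python
from h import *
import pickle
s=pickle.load(open('cal.pkl','rb'));np.set_printoptions(precision=4,suppress=True)
T=lambda U,V:((U+.5)/5-.5+220,(V+.5)/5-.5+160)
S=lambda U,V:((U+.5)/4-.5+200,(V+.5)/4-.5+205)
def t2(n,t,q): print(n,*tri([ray(s['top'],*T(*t)),ray(s['side'],*S(*q))]))
t2('knob',(521,77),(478,97)); t2('ball',(195,437),(74,217)); t2('hub',(474,178),(383,130))
t2('jaw/boardcorner',(559,279),(362,446))
for n,p,z in(('ball',(195,437),.057),('knob',(521,77),.175),('hub',(474,178),.16),
 ('plate BL',(70,396),.064),('BR',(298,354),.064),('TR',(262,110),.064),('TL',(30,148),.064),
 ('brd BR',(559,279),.02),('brd TR',(528,104),.02),('brd BL',(314,325),.02),('brd TL',(281,146),.02)):
  print(n,atz(s['top'],*T(*p),z))
for n,p in(('mug',(180,214)),('jar',(303,122)),('tub',(181,128)),('small',(366,250)),('purple',(272,300)),('post',(345,190))): print(n,atz(s['top'],*p,.08))
```

```text
knob [ 0.5995 -0.1993  0.172 ] [np.float64(0.001059206164812908), np.float64(0.001059206164812799)]
ball [ 0.4362 -0.0669  0.0557] [np.float64(0.0012632332140654792), np.float64(0.00126323321406556)]
hub [ 0.5567 -0.1823  0.1556] [np.float64(0.0011457662636162528), np.float64(0.0011457662636164677)]
jaw/boardcorner [ 0.5145 -0.244   0.0122] [np.float64(0.0004432525961544093), np.float64(0.0004432525961543964)]
ball [ 0.4352 -0.0664  0.057 ]
knob [ 0.5983 -0.1982  0.175 ]
hub [ 0.5554 -0.1811  0.16  ]
plate BL [ 0.4531 -0.0073  0.064 ]
BR [ 0.4755 -0.1134  0.064 ]
TR [ 0.5894 -0.094   0.064 ]
TL [0.5687 0.0146 0.064 ]
brd BR [ 0.514  -0.2425  0.02  ]
brd TR [ 0.5989 -0.2259  0.02  ]
brd BL [ 0.4886 -0.1239  0.02  ]
brd TL [ 0.5753 -0.1058  0.02  ]
mug [0.5077 0.1176 0.08  ]
jar [ 0.7295 -0.1622  0.08  ]
tub [0.708  0.1218 0.08  ]
small [ 0.436  -0.3132  0.08  ]
purple [ 0.3165 -0.0995  0.08  ]
post [ 0.5731 -0.2627  0.08  ]
```

```bash
cat >> h.py <<'E'
from scipy.spatial.transform import Rotation as Ro
def rel(p,yaw=None):
    s=arm.read_state();R=Ro.from_quat(s['tcp_rot']);t=R.inv().apply(np.array(p)-s['eef_pos'])
    o=''
    if yaw is not None:
        Q=Ro.from_euler('z',yaw,degrees=True)*Ro.from_euler('x',180,degrees=True)
        o=np.round((R.inv()*Q).as_rotvec(degrees=True),2)
    print(o,np.round(t,4))
E
python3 -c "
from h import *
rel([.599,-.1988,.25],11);rel([.40,.15,.25],11)"
```

```text
[ 8.000e-02  1.000e-02 -2.399e+01] [6.284e-01 6.087e-01 5.000e-04]
[ 8.000e-02  1.000e-02 -2.399e+01] [3.561e-01 3.136e-01 1.000e-04]
```

Units first: turns go in shares of 360 degrees. So -24 degrees is -0.0667.

carry_out(plan="0 0 -0.0278 0.356 0.314 0 0.085; 0 0 -0.0556 0.356 0.314 0 0.085; 0.0002 0 -0.0667 0.356 0.314 0 0.085; 0.0002 0 -0.0667 0.356 0.314 0 0.085; 0.0002 0 -0.0667 0.356 0.314 0 0.085; 0.0002 0 -0.0667 0.356 0.314 0 0.085; 0.0002 0 -0.0667 0.356 0.314 0 0.085; 0.0002 0 -0.0667 0.356 0.314 0 0.085; 0.0002 0 -0.0667 0.628 0.609 0 0.085; 0.0002 0 -0.0667 0.628 0.609 0 0.085; 0.0002 0 -0.0667 0.628 0.609 0 0.085; 0.0002 0 -0.0667 0.628 0.609 0 0.085")

```text
clock: 1.65
eef_pos: [0.5243, -0.0693, 0.2501]
tcp_rot: [0.995, 0.096, 0.0, -0.001]
contact_force: [2.1, 0.3, 0.9]
width: 0.0853
finger_force: 0.0
```

Run:
```python
from h import *
import pickle
im,c=snap('wrist','w1');s=pickle.load(open('cal.pkl','rb'));s['w1']=c;pickle.dump(s,open('cal.pkl','wb'))
print(np.round(c['K'],1).tolist(),ray(c,256,192)[0])
cv2.imwrite('pics/w1b.png',cv2.resize(im,(768,576),interpolation=cv2.INTER_CUBIC)[:,:,::-1])
rel([.599,-.1988,.25],11)
```

```text
[[297.3, 0.0, 254.2], [0.0, 297.3, 192.0], [0.0, 0.0, 1.0]] [ 0.58967951 -0.0565466   0.37375713]
[ 0.09  0.11 -0.23] [ 0.0482  0.1352 -0.0008]
```

View pics/w1b.png

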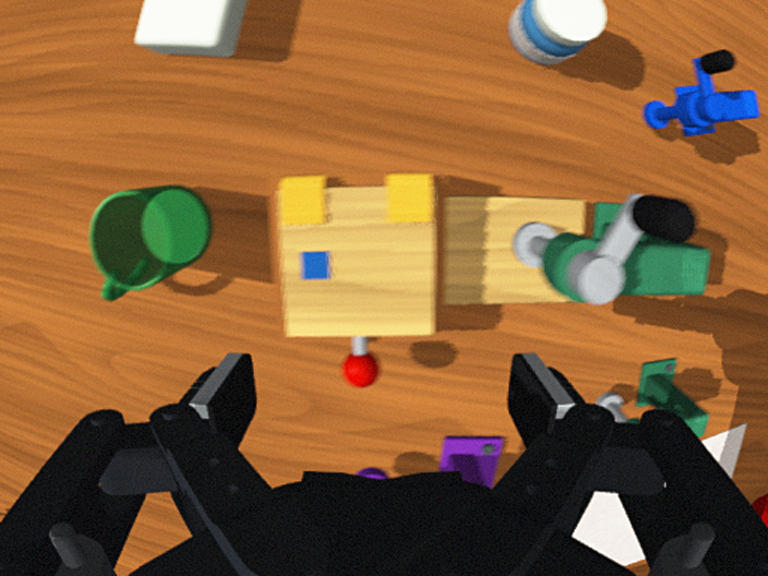

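The wrist view shows the press square to the gripper, the ball at (360,370), the crank hub at (598,278) and the knob running from (645,215) to (680,222). Pixels are in the picture at 1.5x.

Run:
```python
from h import *
import pickle
s=pickle.load(open('cal.pkl','rb'));np.set_printoptions(precision=4,suppress=True)
T=lambda U,V:((U+.5)/5-.5+220,(V+.5)/5-.5+160)
S=lambda U,V:((U+.5)/4-.5+200,(V+.5)/4-.5+205)
W=lambda U,V:((U+.5)/1.5-.5,(V+.5)/1.5-.5)
for n,t,q,w in(('knob',(521,77),(478,97),(662,218)),('ball',(195,437),(74,217),(360,370)),('hub',(474,178),(383,130),(598,278))):
  r=[ray(s['top'],*T(*t)),ray(s['side'],*S(*q)),ray(s['w1'],*W(*w),True)]
  print(n,*tri(r));print(tri(r[1:]),tri(r[::2]))
for p in((285,336),(434,335),(280,187),(437,187)): print(atz(s['w1'],*W(*p),.064,True))
```

```text
knob [ 0.5996 -0.2001  0.1736] [np.float64(0.002006296902181292), np.float64(0.0007307937005055228), np.float64(0.0017208943334685843)]
(array([ 0.6   , -0.2013,  0.1736]), [np.float64(0.0007376334669660626), np.float64(0.0007376334669660628)]) (array([ 0.5992, -0.1977,  0.1789]), [np.float64(0.001237532081372628), np.float64(0.0012375320813727327)])
ball [ 0.4361 -0.0677  0.0564] [np.float64(0.0016191880594944798), np.float64(0.0011149664351844098), np.float64(0.0008319561394444547)]
(array([ 0.4367, -0.0687,  0.0571]), [np.float64(0.0002834108086886943), np.float64(0.00028341080868880375)]) (array([ 0.435 , -0.0676,  0.0543]), [np.float64(0.001065209797440701), np.float64(0.0010652097974406876)])
hub [ 0.5577 -0.1823  0.1551] [np.float64(0.0021074016607958122), np.float64(0.00027725955896093035), np.float64(0.0018535511849597846)]
(array([ 0.5588, -0.1825,  0.1551]), [np.float64(0.0007759373703276685), np.float64(0.0007759373703275376)]) (array([ 0.5575, -0.1827,  0.1539]), [np.float64(0.001962629128736663), np.float64(0.001962629128736527)])
[ 0.456  -0.0075  0.064 ]
[ 0.4787 -0.1175  0.064 ]
[0.5654 0.0118 0.064 ]
[ 0.5854 -0.096   0.064 ]
```

Scaled: -0.2 degrees is -0.0006.

carry_out(plan="0 0 -0.0006 0.0487 0.1365 0 0.085; 0 0 -0.0006 0.0487 0.1365 0 0.085; 0 0 -0.0006 0.0487 0.1365 0 0.085; 0 0 -0.0006 0.0487 0.1365 0 0.085; 0 0 -0.0006 0.0487 0.1365 0 0.085")

```text
clock: 2.33
eef_pos: [0.5973, -0.1914, 0.25]
tcp_rot: [0.995, 0.098, -0.0, -0.001]
contact_force: [0.2, 1.7, -0.0]
width: 0.0851
finger_force: 0.0
```

Run:
```python
from h import *
import pickle
rel([.5997,-.2,.18],11)
im,c=snap('wrist','w2');s=pickle.load(open('cal.pkl','rb'));s['w2']=c;pickle.dump(s,open('cal.pkl','wb'))
cv2.imwrite('pics/w2b.png',cv2.resize(im[60:360,100:420],None,fx=2,fy=2,interpolation=cv2.INTER_CUBIC)[:,:,::-1])
```

```text
[-0.1   0.    0.22] [0.0007 0.0091 0.07  ]
```

View pics/w2b.png

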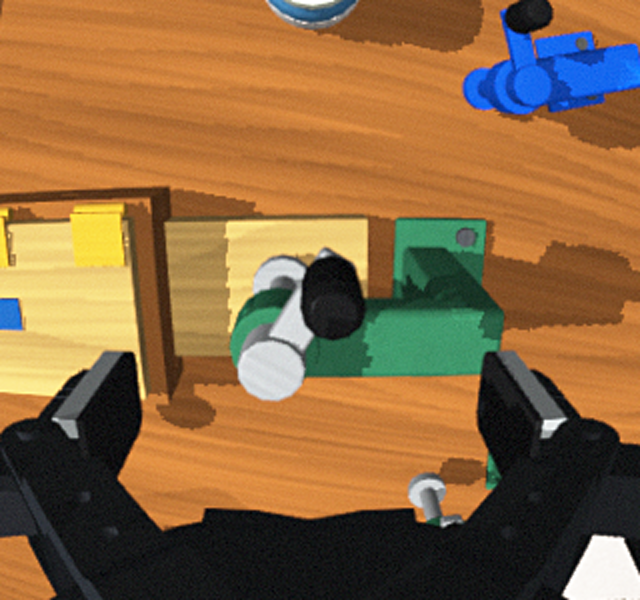

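The knob's top disc is at (333,308) and the hub at (272,370) in this 2x crop. The clamp arm runs along the tool's y axis, so the clamp's yaw is about 11°.

Run:
```python
from h import *
import pickle
s=pickle.load(open('cal.pkl','rb'));W=lambda U,V:((U+.5)/2-.5+100,(V+.5)/2-.5+60)
print(atz(s['w2'],*W(333,308),.196,True),atz(s['w2'],*W(331,296),.175,True),atz(s['w2'],*W(272,370),.155,True))
rel([.5997,-.2,.18])
```

```text
[ 0.60253311 -0.19778151  0.196     ] [ 0.5996749  -0.19845423  0.175     ] [ 0.55765884 -0.18355196  0.155     ]
 [0.0006 0.0093 0.0703]
```

carry_out(plan="0 0 0 0 0 0.02 0.085; 0 0 0 0 0 0.02 0.085")

```text
clock: 2.62
eef_pos: [0.5966, -0.1907, 0.2292]
tcp_rot: [0.995, 0.098, -0.001, -0.001]
contact_force: [0.5, -0.1, 1.4]
width: 0.085
finger_force: 0.0
```

```bash
python3 -c "
from h import *
rel([.600,-.1993,.18],11)"
```

```text
[-0.15  0.12  0.28] [0.0018 0.0092 0.0492]
```

Scaled: 0.3 degrees is 0.0008.

carry_out(plan="0 0 0.0008 0.002 0.009 0 0.085; 0 0 0.0008 0.002 0.009 0.02 0.085; 0 0 0.0008 0.002 0.009 0.04 0.085; 0 0 0.0008 0.002 0.009 0.049 0.085; 0 0 0.0008 0.002 0.009 0.049 0.085; 0 0 0.0008 0.002 0.009 0.049 0.085")

```text
clock: 3.38
eef_pos: [0.6019, -0.2006, 0.1823]
tcp_rot: [0.995, 0.095, 0.001, -0.0]
contact_force: [-0.4, 0.0, 0.2]
width: 0.0853
finger_force: 0.0
```

```bash
python3 -c "
from h import *
rel([.600,-.1993,.18],11)
im,c=snap('wrist','w3')
cv2.imwrite('pics/w3b.png',cv2.resize(im[60:360,100:420],None,fx=2,fy=2)[:,:,::-1])"
```

```text
[-0.02 -0.11 -0.09] [-0.0016 -0.0016  0.0023]
```

View pics/w3b.png

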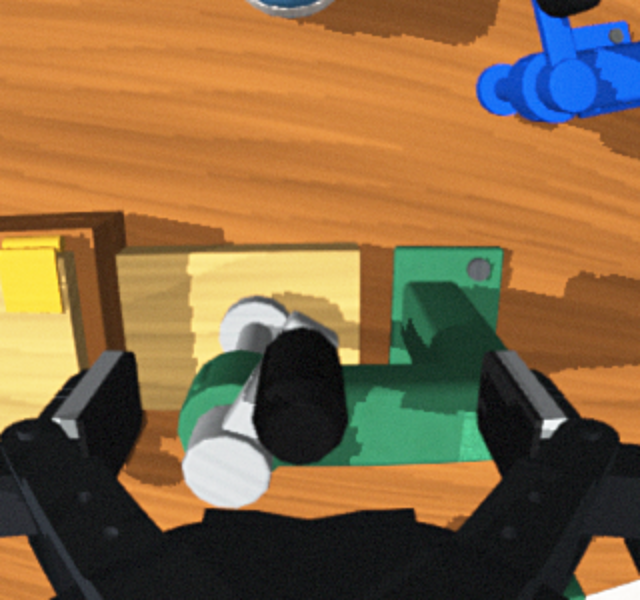

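carry_out(plan="0 0 0 -0.0015 -0.0015 0.002 0.06; 0 0 0 -0.0015 -0.0015 0.002 0.03; 0 0 0 -0.0015 -0.0015 0.002 0.01; 0 0 0 -0.0015 -0.0015 0.002 0.01; 0 0 0 -0.0015 -0.0015 0.002 0.01; 0 0 0 -0.0015 -0.0015 0.002 0.01; 0 0 0 -0.0015 -0.0015 0.002 0.01; 0 0 0 -0.0015 -0.0015 0.002 0.01", newtons=50)

```text
clock: 4.42
eef_pos: [0.5996, -0.1991, 0.1793]
tcp_rot: [0.995, 0.095, 0.0, -0.001]
contact_force: [-1.1, 1.5, 2.3]
width: 0.0205
finger_force: 49.0
```

Run:
```python
from h import *
s=arm.read_state();p=s['eef_pos'];print(p,s['contact_force'],s['width'],s['finger_force'])
C=np.array([.5577,-.1828]);d=p[:2]-C;a0=np.arctan2(d[1],d[0]);print(np.hypot(*d),np.degrees(a0), 'crank', np.radians(11)-a0)
R=Ro.from_quat(s['tcp_rot'])
for k in range(0,421,12):
    a=a0-np.radians(k);w=np.r_[C+.045*np.array([np.cos(a),np.sin(a)])-p[:2],0]
    t=R.inv().apply(w);print(k,*np.round(t[:2],4))
```

```text
[ 0.59957717 -0.19907677  0.17930148] [-1.06271949  1.48872715  2.30693604] 0.020540615719751312 48.950419512111694
0.0449291733977068 -21.24004958486201 crank 0.5626950162620731
0 0.0001 0.0
12 -0.0058 0.0074
24 -0.013 0.0135
36 -0.0213 0.0179
48 -0.0303 0.0204
60 -0.0397 0.0211
72 -0.049 0.0197
84 -0.0579 0.0165
96 -0.0658 0.0115
108 -0.0726 0.0049
120 -0.0778 -0.0029
132 -0.0813 -0.0116
144 -0.0829 -0.0209
156 -0.0826 -0.0303
168 -0.0803 -0.0394
180 -0.0761 -0.0479
192 -0.0703 -0.0553
204 -0.0631 -0.0613
216 -0.0548 -0.0657
228 -0.0457 -0.0682
240 -0.0364 -0.0689
252 -0.027 -0.0675
264 -0.0182 -0.0643
276 -0.0102 -0.0593
288 -0.0035 -0.0527
300 0.0017 -0.0449
312 0.0052 -0.0362
324 0.0069 -0.0269
336 0.0065 -0.0175
348 0.0042 -0.0084
360 0.0001 0.0
372 -0.0058 0.0074
384 -0.013 0.0135
396 -0.0213 0.0179
408 -0.0303 0.0204
420 -0.0397 0.0211
```

carry_out(plan="0 0 0 -0.0058 0.0074 0 0.01; 0 0 0 -0.013 0.0135 0 0.01; 0 0 0 -0.0213 0.0179 0 0.01; 0 0 0 -0.0303 0.0204 0 0.01; 0 0 0 -0.0397 0.0211 0 0.01; 0 0 0 -0.049 0.0197 0 0.01; 0 0 0 -0.0579 0.0165 0 0.01; 0 0 0 -0.0658 0.0115 0 0.01; 0 0 0 -0.0658 0.0115 0 0.01")

```text
clock: 5.55
eef_pos: [0.5356, -0.2229, 0.1793]
tcp_rot: [0.995, 0.095, -0.001, -0.001]
contact_force: [-2.0, -0.2, 5.9]
width: 0.0206
finger_force: 49.4
```

```bash
cat > cr.py <<'E'
from h import *
import sys
s=arm.read_state();p=s['eef_pos'];print(p,s['contact_force'],s['width'],s['finger_force'],s['clock'])
C=np.array([.5577,-.1828]);d=p[:2]-C;a0=np.arctan2(d[1],d[0]);print(np.hypot(*d),'turned',-np.degrees(a0)-21.24)
R=Ro.from_quat(s['tcp_rot']);b=float(sys.argv[1]);print(R.as_quat())
P0=C+.045*np.array([np.cos(np.radians(-21.24-b)),np.sin(np.radians(-21.24-b))])
for k in range(12,145,12):
    a=np.radians(-21.24-b-k);w=np.r_[C+.045*np.array([np.cos(a),np.sin(a)])-P0,0]
    t=R.inv().apply(w);print(k,*np.round(t[:2],4))
E
python3 cr.py 96
```

```text
[ 0.5355629  -0.22285495  0.17926458] [-2.0333458  -0.24765006  5.9435124 ] 0.020626892093965406 49.43308245856315 5.55
0.04576515833022931 turned 97.68803489607538
[ 9.95469900e-01  9.50698324e-02 -9.91441150e-04 -6.49709137e-04]
12 -0.0068 -0.0066
24 -0.012 -0.0144
36 -0.0155 -0.0231
48 -0.0171 -0.0324
60 -0.0167 -0.0418
72 -0.0144 -0.0509
84 -0.0103 -0.0593
96 -0.0045 -0.0667
108 0.0027 -0.0728
120 0.0111 -0.0772
132 0.0201 -0.0797
144 0.0295 -0.0804
```

Tracking well. I'll keep turning.

carry_out(plan="0 0 0 -0.0068 -0.0066 0 0.01; 0 0 0 -0.012 -0.0144 0 0.01; 0 0 0 -0.0155 -0.0231 0 0.01; 0 0 0 -0.0171 -0.0324 0 0.01; 0 0 0 -0.0167 -0.0418 0 0.01; 0 0 0 -0.0144 -0.0509 0 0.01; 0 0 0 -0.0103 -0.0593 0 0.01; 0 0 0 -0.0045 -0.0667 0 0.01; 0 0 0 0.0027 -0.0728 0 0.01; 0 0 0 0.0111 -0.0772 0 0.01; 0 0 0 0.0201 -0.0797 0 0.01; 0 0 0 0.0295 -0.0804 0 0.01")

```text
clock: 7.05
eef_pos: [0.5507, -0.1386, 0.1792]
tcp_rot: [0.995, 0.095, -0.001, -0.0]
contact_force: [-1.7, -7.0, 4.8]
width: 0.0204
finger_force: 49.4
```

```bash
python3 cr.py 240
```

```text
[ 0.55067618 -0.13862934  0.17918326] [-1.71597917 -6.97788386  4.7892684 ] 0.02044938359862024 49.43485362717183 7.05
0.04472562403110296 turned -120.27526510377254
[ 9.95473428e-01  9.50358982e-02 -8.99639001e-04 -1.54143479e-04]
12 0.0093 0.0013
24 0.0181 0.0046
36 0.0261 0.0096
48 0.0329 0.0161
60 0.0381 0.0239
72 0.0416 0.0327
84 0.0432 0.0419
96 0.0429 0.0513
108 0.0406 0.0605
120 0.0364 0.0689
132 0.0306 0.0763
144 0.0234 0.0823
```

carry_out(plan="0 0 0 0.0093 0.0013 0 0.01; 0 0 0 0.0181 0.0046 0 0.01; 0 0 0 0.0261 0.0096 0 0.01; 0 0 0 0.0329 0.0161 0 0.01; 0 0 0 0.0381 0.0239 0 0.01; 0 0 0 0.0416 0.0327 0 0.01; 0 0 0 0.0432 0.0419 0 0.01; 0 0 0 0.0429 0.0513 0 0.01; 0 0 0 0.0406 0.0605 0 0.01; 0 0 0 0.0364 0.0689 0 0.01")

```text
clock: 8.3
eef_pos: [0.6003, -0.1971, 0.1791]
tcp_rot: [0.995, 0.095, 0.001, -0.002]
contact_force: [-1.2, 3.6, 7.5]
width: 0.0204
finger_force: 49.8
```

```bash
python3 cr.py 360 | head -9
```

```text
[ 0.60031898 -0.19710333  0.17914737] [-1.17045823  3.55145555  7.53916234] 0.02044486799213494 49.78026548400521 8.3
0.04495511991448345 turned -2.6877655534688216
[ 9.95437669e-01  9.53837574e-02  6.81968654e-04 -2.30682743e-03]
12 -0.0058 0.0074
24 -0.013 0.0134
36 -0.0214 0.0178
48 -0.0304 0.0204
60 -0.0398 0.021
72 -0.0491 0.0197
```

carry_out(plan="0 0 0 -0.0058 0.0074 0 0.01; 0 0 0 -0.013 0.0134 0 0.01; 0 0 0 -0.0214 0.0178 0 0.01; 0 0 0 -0.0304 0.0204 0 0.01; 0 0 0 -0.0304 0.0204 0 0.01; 0 0 0 -0.0304 0.0204 0 0.01")

```text
clock: 9.05
eef_pos: [0.5757, -0.2243, 0.1793]
tcp_rot: [0.995, 0.095, 0.002, -0.001]
contact_force: [5.0, -2.8, 3.2]
width: 0.0204
finger_force: 49.3
```

```bash
python3 cr.py 408 | head -7
```

```text
[ 0.57573469 -0.22434619  0.17933776] [ 5.01350157 -2.75485363  3.24838538] 0.02037150200250201 49.33299049269408 9.05
0.04529167476474865 turned 45.29493394095405
[ 9.95462703e-01  9.51255471e-02  2.15940885e-03 -6.88277618e-04]
12 -0.0094 0.0006
24 -0.0187 -0.0007
36 -0.0275 -0.0039
48 -0.0355 -0.009
```

carry_out(plan="0 0 0 -0.0047 0.0004 0 0.01; 0 0 0 -0.0094 0.0006 0 0.01; 0 0 0 -0.0125 0.0003 0 0.01; 0 0 0 -0.0125 0.0003 0 0.01; 0 0 0 -0.0125 0.0003 0 0.01; 0 0 0 -0.0125 0.0003 0 0.01")

```text
clock: 9.8
eef_pos: [0.5651, -0.2275, 0.1794]
tcp_rot: [0.995, 0.095, 0.004, 0.0]
contact_force: [9.6, -4.8, 0.7]
width: 0.0202
finger_force: 49.0
```

```bash
python3 cr.py 424 | head -2
```

```text
[ 0.56511514 -0.22752789  0.17944262] [ 9.59487521 -4.80115517  0.65503999] 0.02020822732007843 49.021254249382764 9.8
0.04533837483034929 turned 59.34692561098696
```

carry_out(plan="0 0 0 -0.0125 0.0003 0 0.045; 0 0 0 -0.011 0 0 0.045; 0 0 0 0 0 0 0.045; 0 0 0 0 0 0 0.045; 0 0 0 0 0 -0.03 0.045; 0 0 0 0 0 -0.06 0.045; 0 0 0 0 0 -0.09 0.06; 0 0 0 0 0 -0.09 0.06")

```text
clock: 10.8
eef_pos: [0.5626, -0.2279, 0.2718]
tcp_rot: [0.995, 0.095, 0.003, 0.0]
contact_force: [-0.1, -0.2, -1.0]
width: 0.06
finger_force: 0.0
```

```bash
python3 -c "
from h import *
rel([.436,-.0677,.25],11);rel([.436,-.0677,.057],11)
for n in('side','top'): snap(n,n+'1')
a=cv2.imread('pics/side1.png')[205:345,200:350];b=cv2.imread('pics/top1.png')[160:270,220:370]
cv2.imwrite('pics/c1.png',np.hstack([cv2.resize(a,(400,373)),cv2.resize(b,(400,373))]))"
```

```text
[ 0.05 -0.29 -0.08] [-0.0941 -0.1813  0.0211]
[ 0.05 -0.29 -0.08] [-0.0951 -0.1815  0.2141]
```

View pics/c1.png

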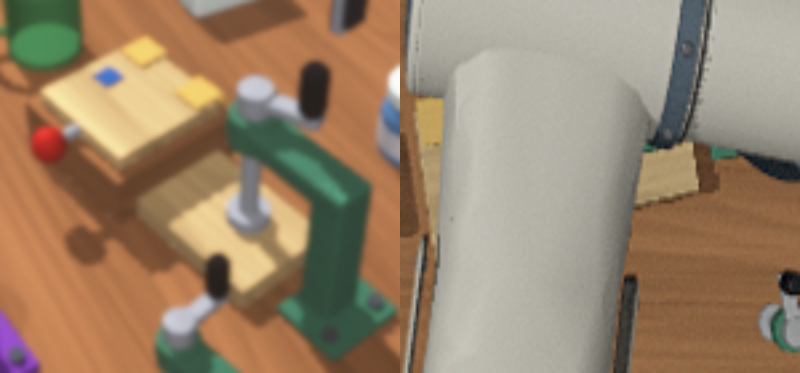

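Scaled: -0.3 degrees is -0.0008.

carry_out(plan="0 -0.0008 0 -0.0941 -0.1815 0 0.07; 0 -0.0008 0 -0.0941 -0.1815 0 0.07; 0 -0.0008 0 -0.0941 -0.1815 0 0.07; 0 -0.0008 0 -0.0941 -0.1815 0 0.07; 0 -0.0008 0 -0.0941 -0.1815 0.03 0.07; 0 -0.0008 0 -0.0943 -0.1815 0.07 0.07; 0 -0.0008 0 -0.0945 -0.1815 0.11 0.07; 0 -0.0008 0 -0.0945 -0.1815 0.13 0.07; 0 -0.0008 0 -0.0945 -0.1815 0.13 0.07; 0 -0.0008 0 -0.0945 -0.1815 0.13 0.07")

```text
clock: 12.15
eef_pos: [0.4349, -0.0673, 0.1399]
tcp_rot: [0.995, 0.095, -0.002, -0.0]
contact_force: [0.4, -0.4, 0.2]
width: 0.0703
finger_force: 0.0
```

Run:
```python
from h import *
import pickle
rel([.436,-.0677,.057],11)
im,c=snap('wrist','w4')
h=cv2.cvtColor(im,cv2.COLOR_RGB2HSV);m=((h[...,0]<6)|(h[...,0]>174))&(h[...,1]>180)&(h[...,2]>90)
n,l,st,ce=cv2.connectedComponentsWithStats(m.astype(np.uint8))
for i in range(1,n):
    if st[i,4]>150: print(st[i],ce[i],atz(c,*ce[i],.057,True),atz(c,st[i,0]+st[i,2]/2,st[i,1]+st[i,3]/2,.057,True))
cv2.imwrite('pics/w4b.png',im[:,:,::-1])
```

```text
[-0.05  0.25 -0.09] [0.0013 0.0007 0.0829]
[ 234  185   41   38 1213] [254.14756801 203.30915087] [ 0.43621064 -0.06669917  0.057     ] [ 0.43574036 -0.06705088  0.057     ]
```

View pics/w4b.png

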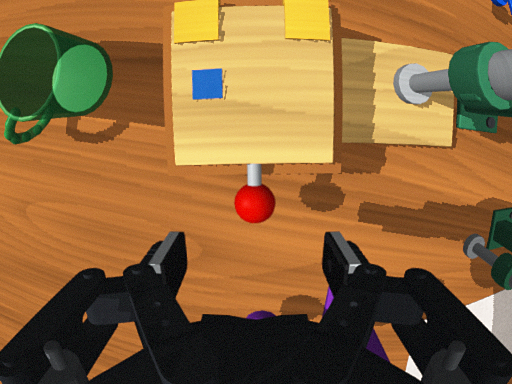

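The wrist view shows the ball at (254,203), centred between the fingers, with free space on both sides. The jaw is on the board at (412,83). I'll descend and grip.

carry_out(plan="0 0 0 0.001 0.0005 0.03 0.07; 0 0 0 0.001 0.0005 0.06 0.07; 0 0 0 0.001 0.0005 0.075 0.07; 0 0 0 0.001 0.0005 0.083 0.07; 0 0 0 0.001 0.0005 0.083 0.07; 0 0 0 0.001 0.0005 0.083 0.045; 0 0 0 0.001 0.0005 0.083 0.02; 0 0 0 0.001 0.0005 0.083 0.02; 0 0 0 0.001 0.0005 0.083 0.02; 0 0 0 0.001 0.0005 0.083 0.02; 0 0 0 0.001 0.0005 0.083 0.02", newtons=60)

```text
clock: 13.58
eef_pos: [0.4354, -0.0673, 0.0571]
tcp_rot: [0.995, 0.095, -0.002, -0.0]
contact_force: [-1.5, 0.6, 4.7]
width: 0.0268
finger_force: 58.6
```

```bash
cat > sw.py <<'E'
from h import *
import sys
s=arm.read_state();p=s['eef_pos'];print(p,s['contact_force'],s['width'],s['finger_force'],s['clock'])
R=Ro.from_quat(s['tcp_rot']);y=np.radians(11);px=np.array([np.cos(y),np.sin(y),0]);B=np.array([.4360,-.0672,.057]);H=B+.145*px
d=p-H;print('r',np.hypot(d@px,d[2]),'th',np.arctan2(d[2],-d@px),'lat',d@np.array([-px[1],px[0],0]))
f=lambda t:H+.145*(-np.cos(t)*px+np.array([0,0,np.sin(t)]))
a,b,n=float(sys.argv[1]),float(sys.argv[2]),int(sys.argv[3])
for t in np.linspace(a,b,n+1)[1:]: print(round(t,3),*np.round(R.inv().apply(f(t)-f(a)),4))
E
python3 sw.py 0 .7 8
```

```text
[ 0.43541899 -0.06731755  0.05714906] [-1.5358726   0.59590804  4.6687503 ] 0.026776175783658106 58.5968416929245 13.575
r 0.14559284557399785 th 0.0010237851568443532 lat -4.531964779418491e-06
0.088 0.0005 -0.0 -0.0127
0.175 0.0021 -0.0 -0.0253
0.262 0.0048 -0.0001 -0.0376
0.35 0.0086 -0.0001 -0.0498
0.438 0.0134 -0.0001 -0.0615
0.525 0.0193 -0.0001 -0.0727
0.612 0.0261 -0.0001 -0.0835
0.7 0.0338 -0.0002 -0.0935
```

carry_out(plan="0 0 0 0.0005 0 -0.0127 0.02; 0 0 0 0.0021 0 -0.0253 0.02; 0 0 0 0.0048 0 -0.0376 0.02; 0 0 0 0.0086 0 -0.0498 0.02; 0 0 0 0.0134 0 -0.0615 0.02; 0 0 0 0.0193 0 -0.0727 0.02; 0 0 0 0.0261 0 -0.0835 0.02; 0 0 0 0.0338 0 -0.0935 0.02; 0 0 0 0.0338 0 -0.0935 0.02")

```text
clock: 14.7
eef_pos: [0.4684, -0.0605, 0.1501]
tcp_rot: [0.995, 0.095, -0.003, -0.001]
contact_force: [-3.5, 5.4, -1.1]
width: 0.0272
finger_force: 59.6
```

```bash
python3 sw.py .7 1.4 8
```

```text
[ 0.46836127 -0.06048553  0.15012017] [-3.48285481  5.372998   -1.10378895] 0.027222132450050857 59.639148116111755 14.7
r 0.14561814041424348 th 0.6938241889743351 lat 0.0004162848541335064
0.788 0.0085 -0.0 -0.0094
0.875 0.0178 -0.0001 -0.018
0.962 0.0279 -0.0001 -0.0258
1.05 0.0385 -0.0002 -0.0326
1.138 0.0498 -0.0002 -0.0385
1.225 0.0615 -0.0002 -0.0434
1.312 0.0736 -0.0002 -0.0473
1.4 0.0859 -0.0003 -0.05
```

carry_out(plan="0 0 0 0.0085 0 -0.0094 0.02; 0 0 0 0.0178 0 -0.018 0.02; 0 0 0 0.0279 0 -0.0258 0.02; 0 0 0 0.0385 0 -0.0326 0.02; 0 0 0 0.0498 0 -0.0385 0.02; 0 0 0 0.0615 0 -0.0434 0.02; 0 0 0 0.0736 0 -0.0473 0.02; 0 0 0 0.0859 0 -0.05 0.02; 0 0 0 0.0859 0 -0.05 0.02")

```text
clock: 15.82
eef_pos: [0.5541, -0.0426, 0.2003]
tcp_rot: [0.995, 0.096, -0.002, -0.002]
contact_force: [-4.5, 10.0, 4.8]
width: 0.0271
finger_force: 60.5
```

```bash
python3 sw.py 1.4 1.74 5
```

```text
[ 0.55411361 -0.04259506  0.20027419] [-4.50178039 10.03291207  4.75027252] 0.027146977694267608 60.499107241630554 15.825
r 0.14533059599823656 th 1.402372142682547 lat 0.0016157365547312009
1.468 0.0098 -0.0 -0.0014
1.536 0.0196 -0.0 -0.0021
1.604 0.0295 -0.0 -0.0021
1.672 0.0393 -0.0 -0.0015
1.74 0.0491 -0.0 -0.0002
```

carry_out(plan="0 0 0 0.0098 -0.001 -0.0014 0.02; 0 0 0 0.0196 -0.002 -0.0021 0.02; 0 0 0 0.0295 -0.003 -0.0021 0.02; 0 0 0 0.0393 -0.0035 -0.0015 0.02; 0 0 0 0.0491 -0.0035 -0.0002 0.02; 0 0 0 0.0491 -0.0035 -0.0002 0.02; 0 0 0 0.0491 -0.0035 -0.0002 0.02; 0 0 0 0.0491 -0.0035 -0.0002 0.02")

```text
clock: 16.82
eef_pos: [0.602, -0.0323, 0.2]
tcp_rot: [0.995, 0.095, -0.001, -0.0]
contact_force: [1.0, 1.8, 5.0]
width: 0.0269
finger_force: 60.5
```

```bash
python3 sw.py 1.74 1.74 1
python3 - <<'E'
from h import *
ims={n:snap(n,n+'2') for n in('side','wrist')}
im,c=ims['side'];h=cv2.cvtColor(im,cv2.COLOR_RGB2HSV);m=((h[...,0]<6)|(h[...,0]>174))&(h[...,1]>150)&(h[...,2]>70)
K=c['K'];q=c['extrinsics']@np.r_[arm.read_state()['eef_pos'],1];u=K@q[:3]/q[2];print('tcp px',u)
n,l,st,ce=cv2.connectedComponentsWithStats(m.astype(np.uint8));print([(st[i].tolist(),ce[i].round(1)) for i in range(1,n) if st[i,4]>20])
y0,x0=150,150
a=cv2.resize(im[y0:y0+200,x0:x0+200],(560,560),interpolation=cv2.INTER_CUBIC)
cv2.imwrite('pics/fin.png',a[:,:,::-1])
E
```

```text
[ 0.60196093 -0.0322821   0.20001053] [1.02667031 1.84719559 4.9506979 ] 0.026915514999869845 60.50062716007233 16.825
r 0.14510655697436892 th 1.740970755614058 lat 0.002609521466215644
1.74 0.0 0.0 0.0
tcp px [276.90849685 176.27315825   1.        ]
[([271, 170, 8, 12, 64], array([274.3, 175.3]))]
```

View pics/fin.png

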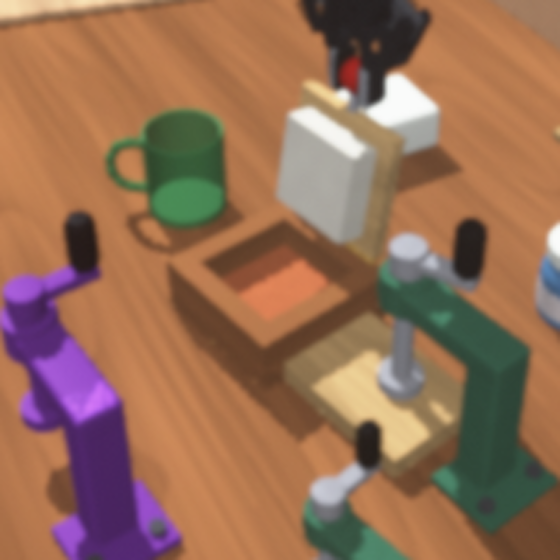

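The plate is upright and held by the ball at about 1.74 rad with almost no sideways load. The jaw is on the board and the press has not moved.

```bash
python3 -c "
from h import *
print(np.abs(arm.read_state()['qvel']).max());print(arm.hand_in())"
```

```text
0.0010609603946953251
the job is handed in; nothing more can be done
None
```

I clamped the press with the large green screw clamp, and the arm is gripping the red ball with the die plate held at about 1.74 rad, its balance point. The job is handed in, but no verdict came back.

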